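Let the washing balls into the bin and ease its lid shut

ROBOT

A 6-joint arm with a two-finger parallel gripper is mounted at the origin on the work surface. World frame = base frame: x ahead of the robot, y to its left, z up, the work surface at z = 0. Lengths are in mm, angles in rad, forces in N, time in s.
With the tool pointing down it reaches from about 350 to 875 mm from the base axis. Payload 4.2 kg.
Tool frame: the origin (TCP) lies midway between the tips of the shut fingers; the grasp point (between the pads) lies 19 mm behind it; z points along the fingers, x is the direction in which the jaws open and shut, and the axes are right-handed (so a half turn about z gives the same grasp; the last joint's range is limited). The gripper opens to 85 mm and grips with 20 to 120 N. Pads are 22 mm wide; open, the fingers measure 114 mm over their backs; the gripper's body (76 mm by 85 mm) begins 54 mm behind the grasp point. The pads swing forward as they close: fully open they stand 13 mm farther back than shut.
Start: joints at [0.259, 0.385, 0.008, 0, -1.194, -0.259], TCP at [624.979, 0.025, 231.312] pointing down, gripper open.
Joint ranges: [-3.14, 3.14], [-1.21, 2.06], [-1.07, 1.41], [-3.16, 2.05], [-2.99, -0.16], [-3.1, 3.1]. Speed limits (rad/s): [2.79, 2.79, 3.14, 3.14, 3.14, 3.14].

INTERFACE

Orientations are given as a rotation vector (axis times angle).
In Python, from station import robot gives the robot as it stands. The module is installed in compiled form; this text tells all that it offers.
- The arm moves only by the tool play_rows, never from a script. Its argument "motion" is a list of rows, each a list of 5 numbers: the gripper command: -1 is shut, 1 is fully open, values between are in proportion, then the shift along the tool's x, y, z in cm, then the turn about the tool's z in rad. In form: [[hand, dx, dy, dz, turn], ...]. A call has exactly 5 rows; each row is the pose to reach, as a shift and turn from the pose commanded when the call began, along the tool's axes at that moment; what a row does not reach only later rows make up. A row lasts 1/10 s, in which the tool goes at most 50 mm and 8.59 degrees, less where a joint would pass 70% of its speed; a pose out of reach is approached as far as the arm can. A call with a gripper value outside its range is refused whole. The fingers move at their own pace and stop on an object; "grip_force" is the grip in N (left out, the last holds). Time passes only in rows, so rows that repeat a pose let the fingers close, or fill a call up. It gives the time, the measured TCP pose, the force and the opening at its end, in the units of the state.
- robot.state(): the state, without advancing time (a new reading comes with each control period).
- robot.read_camera(name): name is "scene" or "side" or "wrist"; returns a dict with "img" (420x560x3 uint8, red, green, blue), "range_z" (420x560 float32, mm along the optical axis (not along the pixel's ray), 0 where there is no reading), "mtx" (3x3 intrinsics, pixels), "world_to_cam" (4x4, takes a point from world to camera coordinates). Camera axes: x right, y down, z forward; pixel columns grow to the right and rows downward; lengths in mm; the calibration is good to about 2 mm. The wrist camera is an equidistant fisheye: a pixel r from the principal point sees the ray r / f radians off the axis. A picture is of the moment at which its call begins.
- robot.job_done(): hands the job in, once; it reports no verdict.
The state is a dict: "t": time; "joint_positions": joint angles; "joint_vel": joint speeds; "effort": joint torques, N m; "tcp_pos": TCP position; "tool_rot": TCP orientation; "force": force on the tool from outside, world axes, zero at the start; "torque": the same for the moment, N m; "opening": finger opening in mm.
Only numpy, scipy, OpenCV 4.12 (cv2) and the standard library are available. Lean on these libraries where they do the work, as an engineer would, in place of code of your own. Each camera call takes 0.05 s, during which the arm holds its last target. There are 200 camera calls.

TASK

Press the red paddle down with a fingertip so that the bin's lid opens wide, and keep it down until both washing balls have rolled out of the chute into the bin. Then let the paddle up slowly, so that the lid eases fully shut without slamming, and move clear. Work the lid with the paddle alone: do not touch the lid or the balls, and leave everything else on the shelf where it is.

Things in the scene. Friction and masses are not known exactly. Their poses are not given: they have to be found in the camera images.
- bin: grey bin fixed to the shelf, 160 x 160 in plan, 140 tall; origin at the centre of its underside. Its -x side (towards the robot) carries the paddle, its +y side a blue chute sloping down into it: 60 wide, centred at bin x = -39, reaching 200 out from the bin's centre, 140 high at the outer end
- paddle (a point): centre of the top face of the red paddle, a plate 56 wide (bin y), 40 long (bin x), on a steel lever 100 long; at rest 189 in front (-x) of the bin's origin, 95 above the shelf. Lever pin: along bin y, 92 in front of the origin, 70 up. Full stroke takes the centre 40 straight down (from 0.2 rad above level to 0.2 below). Takes about 2 to 7 N; rises by itself under the lid's weight
- lever (a joint): angle of the paddle's lever, rad: 0 at rest (up), 0.4 fully pressed (stop)
- lid (a joint): angle of the lid, rad: 0 shut, 0.95 wide open (stop); linked to the lever, always 2.375 times its angle. Its weight shuts it, and it slams if the paddle is let go. Shutting faster than 2 rad/s counts as a slam, so let the paddle rise over 2 s or more, always below 0.05 m/s
- lid_front (a point): middle of the front top edge of the white lid. Lid: 170 x 178 x 6, hinged along the bin's far (+x) top edge, 142 above the shelf; its front edge rises. An orange flap hanging from its +y edge dams the foot of the chute while it is shut, and lets the balls pass above about 0.4 rad
- ball_a_center (a point): centre of the green washing ball, 46 across, 40 g, first in the chute against the orange flap
- ball_b_center (a point): centre of the yellow washing ball, 46 across, 40 g, next in the chute; with the lid open both roll in within about 2 s
- brush: yellow scrub brush, 150 x 52 x 76, lying beside the paddle; origin under its centre (leave alone)
- detergent: closed green detergent bottle with white cap, 72 across, 200 tall; origin under its centre (leave alone)
- peg_a: yellow clothes peg lying flat, 75 x 14 x 13; origin under its centre (leave alone)
- peg_b: wooden clothes peg lying flat, 75 x 14 x 13; origin under its centre (leave alone)
- basket: blue plastic peg basket with pegs, 170 x 130 x 80; origin under its centre (leave alone)
- jar: glass jar, 76 across, 100 tall; origin under its centre (leave alone)
- mug: blue ceramic cup, 76 across, 90 tall; origin under its centre (leave alone)

How it is judged (in metres and radians):
On the way:
1. the lid is held wide open (over 0.7 rad) with both balls in the bin (value of joint lid above 0.7 rad and x of ball_a_center in the frame of bin between -0.078 and 0.078 m and y of ball_a_center in the frame of bin between -0.078 and 0.078 m and z of each of ball_a_center, ball_b_center in the frame of bin below 0.07 m and x of ball_b_center in the frame of bin between -0.078 and 0.078 m and y of ball_b_center in the frame of bin between -0.078 and 0.078 m), for 0.2 s.
At the end, for the whole second after the job is handed in: both balls lie at rest inside the bin (centres within its walls and under 70 mm above the shelf, slower than 0.05 m/s), the lid is shut (within 0.03 rad) and the paddle is back up (within 0.015 rad) (x of ball_a_center in the frame of bin between -0.078 and 0.078 m and y of ball_a_center in the frame of bin between -0.078 and 0.078 m and z of each of ball_a_center, ball_b_center in the frame of bin below 0.07 m and x of ball_b_center in the frame of bin between -0.078 and 0.078 m and y of ball_b_center in the frame of bin between -0.078 and 0.078 m and value of joint lid below 0.03 rad and value of joint lever below 0.015 rad and linear speed of each of ball_a, ball_b below 0.05 m/s); the robot touches nothing.
It fails at once if the lid slams (shuts faster than 2 rad/s) (velocity of joint lid below -2 rad/s).
It fails at once if the robot touches the lid instead of working it with the paddle (contact force between any of the fingers, the arm and lid above 0.5 N).
It fails at once if the robot touches a washing ball (contact force between any of the fingers, the arm and ball_a above 0.3 N or contact force between any of the fingers, the arm and ball_b above 0.3 N).
It fails at once if a washing ball is lifted (centre more than 190 mm above the shelf) or leaves the chute and bin (height (world z) of any of ball_a_center, ball_b_center above 0.19 m or horizontal distance between any of ball_a_center, ball_b_center and bin above 0.25 m).
It fails at once if a bystander is shifted by more than 15 mm, lifted or tipped (distance of any of brush, detergent, peg_a, peg_b, basket, jar, mug from where it was at the start of the episode above 0.015 m or angle between any of brush, detergent, peg_a, peg_b, basket, jar, mug's own z axis and vertical above 0.3 rad).
It also fails if it takes over 38 s, if anything falls off the work surface, if the arm or the gripper's body presses on something with over 40 N, if the wrist force passes 120 N, or if a joint passes its speed limit or range.

## Working session

There is one attempt and no reset: what is moved stays moved. The work goes in short steps, Python scripts to look and compute and a tool call to move; the robot and the scene stay as the last step left them, time stands still between calls to the robot, and variables do not carry over. Pictures are saved under pics/ and viewed, about 8 in all and at most 12, crops included, and the job is handed in when it is done.

Besides the shell and the picture viewer there is one more tool, called by a JSON object that holds its "method" and its "body". play_rows: Moves the arm, as the interface text tells. Its arguments: {"type":"object","properties":{"motion":{"type":"array"},"grip_force":{"type":"number"}},"required":["motion"]}

```bash
mkdir -p pics; python3 - <<'E'
from station import robot
import cv2,numpy as np
for n in("scene","side"):
    c=robot.read_camera(n);cv2.imwrite(f"pics/{n}0.png",c["img"][:,:,::-1]);np.savez(f"{n}0.npz",**c)
s=robot.state();print(s)
E
```

```text
{'t': 0.1, 'joint_positions': array([ 2.58562577e-01,  3.85490023e-01,  6.75675755e-03, -4.03537257e-04,
       -1.19402895e+00, -2.58621339e-01]), 'joint_vel': array([-0.00029042, -0.00064468,  0.00519701,  0.00113859, -0.00116031,
        0.00072772]), 'effort': array([-2.41840362e-04, -3.93318665e+01,  1.88929778e+01,  4.19793829e+00,
       -2.58899068e-03, -3.31562532e-06]), 'tcp_pos': array([ 6.24472103e+02, -1.68337207e-02,  2.30327158e+02]), 'tool_rot': array([-3.25888101e-04, -3.13959619e+00,  2.19929968e-04]), 'force': array([0.52960062, 0.39520525, 0.78959589]), 'torque': array([-0.00337475, -0.03207301,  0.0209166 ]), 'opening': 85.41377377082961}
```

View pics/scene0.png

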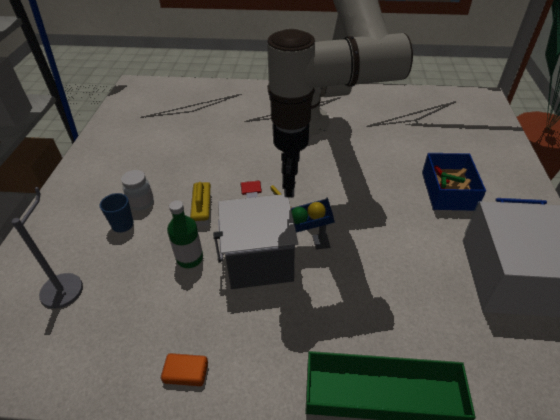

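View pics/side0.png

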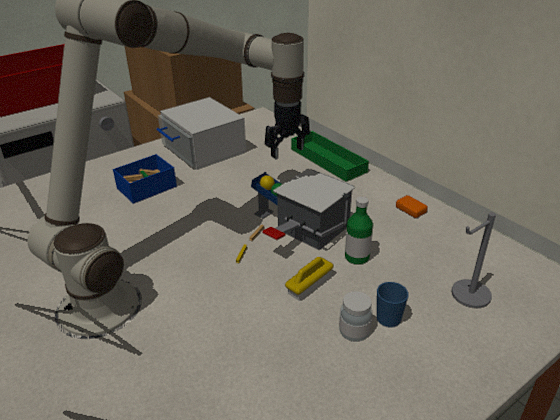

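The scene view faces the robot: paddle at about (251,187), lid around (257,220), balls at (300,214) and (316,211). The side view shows the paddle at (274,232), the brush at (310,277) and the pegs at (250,240). Next I measure the paddle, lid and brush in 3D.

```bash
cat > h.py <<'E'
import numpy as np,cv2
def world(c,mask=None):
    K,T,z=c["mtx"],np.linalg.inv(c["world_to_cam"]),c["range_z"]
    v,u=np.mgrid[:z.shape[0],:z.shape[1]]
    P=np.stack([(u-K[0,2])/K[0,0]*z,(v-K[1,2])/K[1,1]*z,z,np.ones_like(z)],-1)@T.T
    return P[...,:3]
E
python3 - <<'E'
import numpy as np,cv2
from h import world
for n,bl,bp in(("scene",(190,265,210,300),(175,200,235,268)),("side",(170,215,270,360),(222,242,258,290))):
    c=dict(np.load(n+"0.npz"));P=world(c);hsv=cv2.cvtColor(c["img"],cv2.COLOR_RGB2HSV)
    h,s,v=[hsv[...,i].astype(int) for i in range(3)];ok=c["range_z"]>0
    def box(b):
        m=np.zeros_like(ok);m[b[0]:b[1],b[2]:b[3]]=1;return m&ok
    red=box(bp)&((h<6)|(h>174))&(s>130)&(v>60)
    q=P[red];print(n,"red",len(q),np.median(q,0),np.percentile(q,[3,97],axis=0).round(1).tolist())
    lid=box(bl)&(s<60)&(abs(P[...,2]-143)<8)
    q=P[lid];print("lid",len(q),np.median(q[:,2]),cv2.minAreaRect(q[:,:2].astype(np.float32)),cv2.boxPoints(cv2.minAreaRect(q[:,:2].astype(np.float32))).round().tolist())
    r=cv2.minAreaRect(q[:,:2].astype(np.float32));
    top=red&(P[...,2]>85);q=P[top];print("red rect",cv2.minAreaRect(q[:,:2].astype(np.float32)),q[:,2].min(),q[:,2].max())
    yel=(h>20)&(h<33)&(s>150)&ok&(P[...,2]>15)&(P[...,0]<700)&(P[...,0]>400)&(P[...,1]<0)
    q=P[yel];print("brush",len(q),np.percentile(q,[2,98],axis=0).round().tolist())
E
python3 - <<'E'
import cv2
a=cv2.imread('pics/scene0.png')[160:290,150:350]
b=cv2.imread('pics/side0.png')[170:300,220:380]
cv2.imwrite('pics/crop.png',cv2.hconcat([cv2.resize(a,None,fx=2.2,fy=3,interpolation=2)[:, :440],cv2.resize(b,None,fx=2.2,fy=3,interpolation=2)]))
E
```

```text
scene red 205 [ 482.37613718 -121.92289687   95.02915672] [[464.3, -146.5, 89.6], [503.4, -95.8, 99.4]]
lid 4002 148.29614183255836 ((666.520751953125, -87.00386047363281), (180.55368041992188, 192.8023223876953), 12.714103698730469) [[557.0, -13.0], [600.0, -201.0], [776.0, -161.0], [733.0, 27.0]]
red rect ((482.9073181152344, -121.16181945800781), (38.61359405517578, 54.56175994873047), 18.473840713500977) 88.33080969655805 100.99799886415826
brush 648 [[425.0, -299.0, 33.0], [562.0, -238.0, 78.0]]
side red 161 [ 476.29859204 -126.44239827   95.37800373] [[458.9, -152.3, 89.8], [499.5, -98.9, 100.7]]
lid 1875 147.82434614481804 ((665.7623291015625, -84.22954559326172), (182.14768981933594, 205.3946990966797), 12.392826080322266) [[555.0, -3.0], [599.0, -204.0], [777.0, -165.0], [733.0, 36.0]]
red rect ((479.3022766113281, -124.27906799316406), (41.25812530517578, 60.35403060913086), 9.967232704162598) 89.01233461704862 102.26190312113613
brush 868 [[414.0, -308.0, 33.0], [601.0, -40.0, 338.0]]
```

View pics/crop.png

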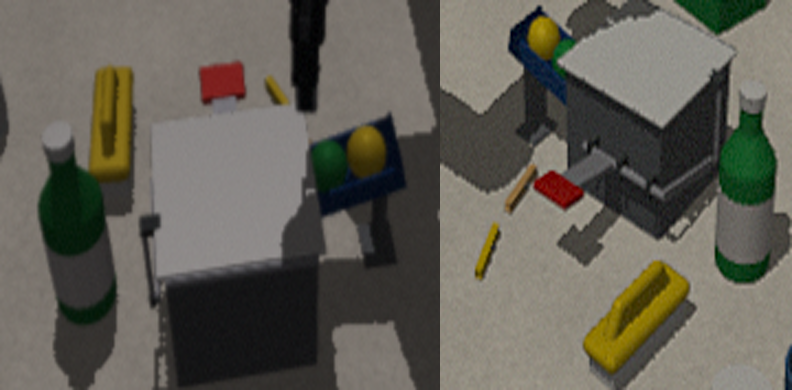

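Paddle top centre is about (481, -123, 95). Bin yaw is about 0.22 and its origin about (665, -82), and both cameras and the lid agree. I'll move over the paddle with the fingers shut, aiming at (477, -124).

{"method": "play_rows", "body": {"motion": [[-1, 3.7, -3.1, 0, 0], [-1, 7.4, -6.2, 0, 0], [-1, 11.1, -9.3, 0, 0], [-1, 14.8, -12.4, 0, 0], [-1, 14.8, -12.4, 0, 0]], "grip_force": 60}}

```text
t: 0.6
tcp_pos: [472.3, -126.2, 231.2]
tool_rot: [-0.006, -3.139, -0.001]
force: [0.4, -0.1, -0.2]
opening: 12.2
```

{"method": "play_rows", "body": {"motion": [[-1, 0, 0, 2, 0], [-1, 0, 0, 5, 0], [-1, 0, 0, 8, 0], [-1, 0, 0, 10, 0], [-1, 0, 0, 10, 0]]}}

```text
t: 1.1
tcp_pos: [474.8, -123.8, 128.3]
tool_rot: [-0.001, -3.134, -0.0]
force: [0.2, -0.2, 0.8]
opening: 0.3
```

```bash
python3 - <<'E'
from station import robot
import cv2
a=robot.read_camera("scene")["img"][60:290,150:350,::-1];b=robot.read_camera("side")["img"][70:300,200:400,::-1]
cv2.imwrite("pics/pre.png",cv2.resize(cv2.hconcat([a,b]),None,fx=2,fy=2))
s=robot.state();print(s["t"],s["tcp_pos"],s["tool_rot"],s["force"],s["opening"])
E
```

```text
1.2 [ 477.47160881 -123.94377182  131.50315893] [ 9.23480154e-04 -3.14133080e+00  7.37305590e-04] [0.43205601 0.66685439 0.43548197] 0.038225449923638966
```

View pics/pre.png

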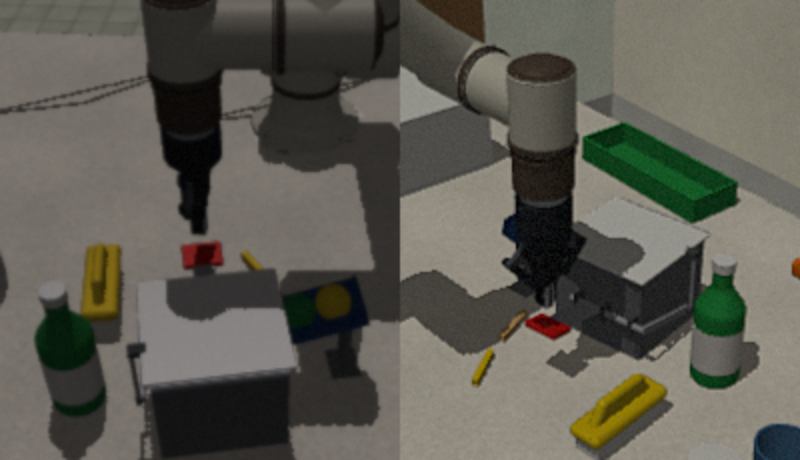

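The finger hangs over the paddle, with the tip just above the red plate at about (545,300) in the side crop, and well clear of the lid. Now I press slowly.

{"method": "play_rows", "body": {"motion": [[-1, 0, 0, 1, 0], [-1, 0, 0, 2, 0], [-1, 0, 0, 2.8, 0], [-1, 0, 0, 3.3, 0], [-1, 0, 0, 3.8, 0]]}}

```text
t: 1.7
tcp_pos: [476.7, -124.2, 93.4]
tool_rot: [0.001, -3.141, 0.001]
force: [-0.6, 0.2, 3.7]
opening: -0.2
```

{"method": "play_rows", "body": {"motion": [[-1, 0, 0, 0.4, 0], [-1, 0, 0, 0.8, 0], [-1, 0, 0, 1.2, 0], [-1, 0, 0, 1.6, 0], [-1, 0, 0, 2.0, 0]]}}

```text
t: 2.2
tcp_pos: [475.5, -124.5, 73.3]
tool_rot: [-0.0, -3.138, 0.001]
force: [-3.9, -1.7, 5.7]
opening: -0.1
```

{"method": "play_rows", "body": {"motion": [[-1, 0, 0, 0.4, 0], [-1, 0, 0, 0.8, 0], [-1, 0, 0, 1.2, 0], [-1, 0, 0, 1.6, 0], [-1, 0, 0, 1.6, 0]]}}

```text
t: 2.7
tcp_pos: [476.9, -123.9, 56.6]
tool_rot: [-0.0, -3.141, -0.0]
force: [-2.1, -1.2, 2.1]
opening: -0.2
```

```bash
python3 - <<'E'
from station import robot
import cv2
a=robot.read_camera("scene")["img"][60:290,150:350,::-1];b=robot.read_camera("side")["img"][70:300,200:400,::-1]
cv2.imwrite("pics/press.png",cv2.resize(cv2.hconcat([a,b]),None,fx=2,fy=2))
s=robot.state();print(s["t"],s["tcp_pos"],s["force"])
E
```

```text
2.8 [ 476.95426321 -123.87163886   57.09715049] [-3.69498815 -1.03172991  2.62506951]
```

View pics/press.png

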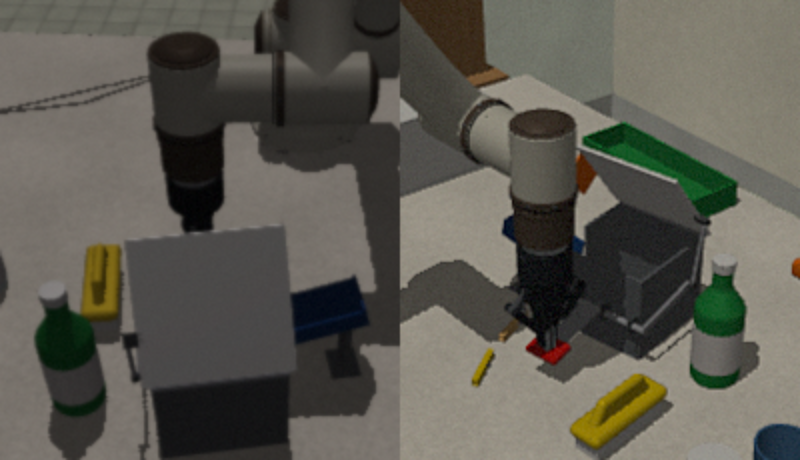

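The lid stands wide open and the balls seem to have left the chute. I'll hold it open and confirm.

{"method": "play_rows", "body": {"motion": [[-1, 0, 0, 0.1, 0], [-1, 0, 0, 0.1, 0], [-1, 0, 0, 0.1, 0], [-1, 0, 0, 0.1, 0], [-1, 0, 0, 0.1, 0]]}}

```text
t: 3.3
tcp_pos: [477.1, -123.9, 56.4]
tool_rot: [-0.0, 3.141, 0.0]
force: [-2.9, -0.5, 1.8]
opening: -0.0
```

{"method": "play_rows", "body": {"motion": [[-1, 0, 0, 0, 0], [-1, 0, 0, 0, 0], [-1, 0, 0, 0, 0], [-1, 0, 0, 0, 0], [-1, 0, 0, 0, 0]]}}

```text
t: 3.8
tcp_pos: [477.1, -123.9, 56.4]
tool_rot: [-0.0, 3.141, 0.0]
force: [-2.4, 0.8, 3.4]
opening: 0.0
```

{"method": "play_rows", "body": {"motion": [[-1, 0, 0, 0, 0], [-1, 0, 0, 0, 0], [-1, 0, 0, 0, 0], [-1, 0, 0, 0, 0], [-1, 0, 0, 0, 0]]}}

```text
t: 4.3
tcp_pos: [477.0, -124.0, 56.3]
tool_rot: [-0.0, 3.142, 0.0]
force: [-3.0, 1.1, 2.5]
opening: 0.1
```

{"method": "play_rows", "body": {"motion": [[-1, 0, 0, 0, 0], [-1, 0, 0, 0, 0], [-1, 0, 0, 0, 0], [-1, 0, 0, 0, 0], [-1, 0, 0, 0, 0]]}}

```text
t: 4.8
tcp_pos: [477.0, -124.0, 56.3]
tool_rot: [-0.0, 3.142, -0.0]
force: [-1.7, -0.5, 3.1]
opening: 0.1
```

```bash
python3 - <<'E'
from station import robot
import cv2,numpy as np
from h import world
I={}
for n in("scene","side","wrist"):
    c=robot.read_camera(n);I[n]=c["img"][...,::-1]
    if n!="wrist":
        P=world(c);h,s,v=[x.astype(int) for x in cv2.split(cv2.cvtColor(c["img"],cv2.COLOR_RGB2HSV))]
        # everything coloured within bin / chute region, bin frame
        d=P[...,:2]-[665,-82];a=.22
        x=d@[np.cos(a),np.sin(a)];y=d@[-np.sin(a),np.cos(a)]
        for nm,lo,hi in(("yellow",18,35),("green",45,85)):
            m=(h>lo)&(h<hi)&(s>100)&(v>25)&(abs(x)<85)&(y>-85)&(y<210)&(P[...,2]<200)&(c["range_z"]>0)
            print(n,nm,m.sum(),[np.median(q[m]).round() for q in(x,y,P[...,2])] if m.any() else "")
cv2.imwrite("pics/hold.png",np.vstack([np.hstack([cv2.resize(I["side"][130:290,250:410],(400,400)),cv2.resize(I["wrist"],(400,300)).copy() if 0 else cv2.resize(I["wrist"],(400,400))])]))
s=robot.state();print(s["t"],s["tcp_pos"],s["force"])
E
```

```text
scene yellow 0 
scene green 0 
side yellow 0 
side green 5 [np.float64(68.0), np.float64(-79.0), np.float64(27.0)]
4.95 [ 477.04172277 -123.9508829    56.33787125] [-2.31840868  0.74214632  2.74825888]
```

View pics/hold.png

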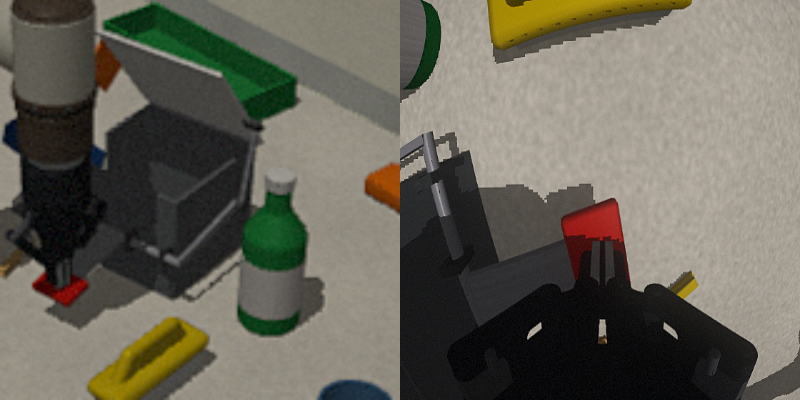

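The lid is fully open with steady force and no ball visible in the chute. I release at about 15 mm/s, slower near the top.

{"method": "play_rows", "body": {"motion": [[-1, 0, 0, -0.1, 0], [-1, 0, 0, -0.25, 0], [-1, 0, 0, -0.4, 0], [-1, 0, 0, -0.55, 0], [-1, 0, 0, -0.7, 0]]}}

```text
t: 5.45
tcp_pos: [476.8, -124.1, 63.5]
tool_rot: [-0.0, -3.141, 0.0]
force: [-3.5, 0.5, 3.4]
opening: -0.2
```

{"method": "play_rows", "body": {"motion": [[-1, 0, 0, -0.15, 0], [-1, 0, 0, -0.3, 0], [-1, 0, 0, -0.45, 0], [-1, 0, 0, -0.6, 0], [-1, 0, 0, -0.75, 0]]}}

```text
t: 5.95
tcp_pos: [476.9, -124.0, 71.0]
tool_rot: [0.0, -3.141, 0.0]
force: [-4.1, -0.6, 4.1]
opening: -0.1
```

{"method": "play_rows", "body": {"motion": [[-1, 0, 0, -0.15, 0], [-1, 0, 0, -0.3, 0], [-1, 0, 0, -0.45, 0], [-1, 0, 0, -0.6, 0], [-1, 0, 0, -0.75, 0]]}}

```text
t: 6.45
tcp_pos: [477.3, -124.0, 78.6]
tool_rot: [-0.0, 3.141, -0.0]
force: [-3.0, -0.3, 5.1]
opening: -0.1
```

{"method": "play_rows", "body": {"motion": [[-1, 0, 0, -0.15, 0], [-1, 0, 0, -0.3, 0], [-1, 0, 0, -0.45, 0], [-1, 0, 0, -0.6, 0], [-1, 0, 0, -0.75, 0]]}}

```text
t: 6.95
tcp_pos: [478.1, -123.8, 86.3]
tool_rot: [-0.001, 3.139, 0.0]
force: [-0.5, 0.6, 4.0]
opening: 0.0
```

{"method": "play_rows", "body": {"motion": [[-1, 0, 0, -0.1, 0], [-1, 0, 0, -0.2, 0], [-1, 0, 0, -0.3, 0], [-1, 0, 0, -0.4, 0], [-1, 0, 0, -0.5, 0]]}}

```text
t: 7.45
tcp_pos: [478.7, -123.7, 91.4]
tool_rot: [-0.001, 3.138, 0.0]
force: [3.7, 1.7, 3.5]
opening: -0.4
```

{"method": "play_rows", "body": {"motion": [[-1, 0, 0, -0.1, 0], [-1, 0, 0, -0.2, 0], [-1, 0, 0, -0.3, 0], [-1, 0, 0, -0.4, 0], [-1, 0, 0, -0.5, 0]]}}

```text
t: 7.95
tcp_pos: [477.1, -124.1, 95.9]
tool_rot: [-0.0, 3.141, -0.0]
force: [4.2, 0.3, 3.4]
opening: -0.2
```

{"method": "play_rows", "body": {"motion": [[-1, 0, 0, -0.1, 0], [-1, 0, 0, -0.2, 0], [-1, 0, 0, -0.3, 0], [-1, 0, 0, -0.4, 0], [-1, 0, 0, -0.5, 0]]}}

```text
t: 8.45
tcp_pos: [475.0, -124.1, 99.9]
tool_rot: [-0.001, -3.137, -0.0]
force: [-0.8, 0.6, -0.5]
opening: -0.3
```

Contact is lost near the top, so the paddle is up. I move clear upward and back, then check.

{"method": "play_rows", "body": {"motion": [[-1, 0, 0, -0.5, 0], [-1, 0, 0, -2, 0], [-1, 1, 0, -5, 0], [-1, 4, 0, -9, 0], [-1, 8, 0, -12, 0]]}}

```text
t: 8.95
tcp_pos: [397.2, -124.1, 222.6]
tool_rot: [-0.0, 3.141, -0.001]
force: [0.9, -1.0, 0.2]
opening: 0.1
```

{"method": "play_rows", "body": {"motion": [[-1, 0, 0, 0, 0], [-1, 0, 0, 0, 0], [-1, 0, 0, 0, 0], [-1, 0, 0, 0, 0], [-1, 0, 0, 0, 0]]}}

```text
t: 9.45
tcp_pos: [397.1, -124.0, 219.6]
tool_rot: [-0.0, -3.139, 0.0]
force: [-0.3, 0.8, 0.3]
opening: -0.5
```

```bash
python3 - <<'E'
from station import robot
import cv2,numpy as np
from h import world
I={}
for n,bp in(("scene",(175,200,235,268)),("side",(222,250,250,290))):
    c=robot.read_camera(n);I[n]=c["img"][...,::-1];P=world(c)
    h,s,v=[x.astype(int) for x in cv2.split(cv2.cvtColor(c["img"],cv2.COLOR_RGB2HSV))]
    d=P[...,:2]-[665,-82];a=.22
    x=d@[np.cos(a),np.sin(a)];y=d@[-np.sin(a),np.cos(a)];ok=c["range_z"]>0
    m=np.zeros_like(ok);m[bp[0]:bp[1],bp[2]:bp[3]]=1
    m&=ok&((h<6)|(h>174))&(s>130)&(v>60);print(n,"red",m.sum(),np.median(P[m],0))
    for lo,hi in((-80,-50),(-20,20),(50,80)):
        m=ok&(x>lo)&(x<hi)&(abs(y)<60)&(P[...,2]>120)&(P[...,2]<200);print("lid z",np.median(P[m][:,2]))
cv2.imwrite("pics/end.png",cv2.resize(np.hstack([I["scene"][130:290,150:350],I["side"][140:300,200:400]]),None,fx=2,fy=2))
s=robot.state();print(s["t"],s["tcp_pos"],s["force"])
E
```

```text
scene red 50 [ 477.61052266 -140.60651635   95.98552584]
lid z 148.3322473893861
lid z 148.49974803204805
lid z 148.3055627549794
side red 86 [ 474.89348528 -139.34308754   95.86730722]
lid z 146.6961564473063
lid z 147.65494514111015
lid z 148.0965583334144
9.55 [ 397.11203972 -123.96879538  219.92027828] [ 0.84747929 -1.3795111   0.46243169]
```

View pics/end.png

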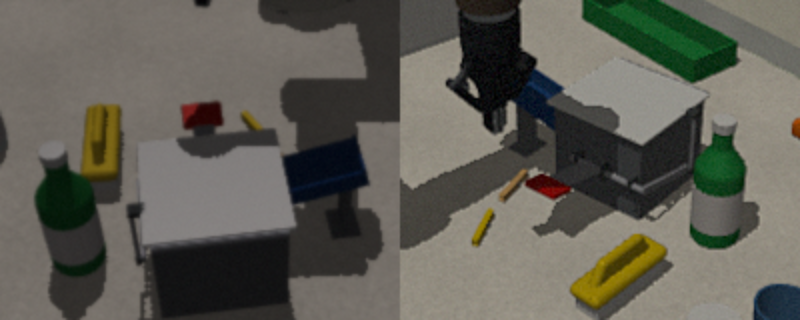

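The lid is flat and shut, the chute is empty down to the flap, the paddle is back at its starting height, and the surrounding items look undisturbed. I'm handing the job in.

```bash
python3 -c "
from station import robot
print(robot.job_done())"
```

```text
the job is handed in; nothing more can be done
None
```

I pressed the red paddle fully down with the shut fingertips and held it for over 2 s. I then let it up at about 10–15 mm/s over roughly 3.3 s, moved clear and handed the job in at about 9.6 s.

- **Lid and paddle:** the lid is flat and shut, about 147–148 mm high front to back, as at the start. The paddle is back at about 96 mm, against about 95 mm at the start.
- **Balls:** the chute is empty down to the flap, so I take both balls to be in the bin. I never saw them inside it directly, because the walls and lid hid them.
- **Surroundings:** the brush, pegs and bottle looked undisturbed in the last pictures. The jar, mug and basket were mostly out of view of that final check, but the arm never went near them.
- **Check that differed:** the last paddle measurement put its centre about 15–18 mm off in y. I put this down to the arm's shadow leaving only part of the paddle bright enough to measure, since the picture shows it in place.

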